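Put the axle through the reel stand

ROBOT

A 6-joint arm with a two-finger parallel gripper is mounted at the origin on a cart in front of the work surface, level with it; the furniture and walls round the work are solid. World frame = base frame: x ahead of the robot, y to its left, z up, the work surface at z = 0. Lengths are in m, angles in rad, forces in N, time in s.
With the tool pointing down it reaches from about 0.275 to 0.975 m from the base axis. Payload 8.4 kg.
Tool frame: the origin (TCP) lies midway between the tips of the shut fingers; the grasp point (between the pads) lies env.grasp_offset behind it (env.grasp_offset is the distance from the TCP to the grasp point, in m); z points along the fingers, x is the direction in which the jaws open and shut, and the axes are right-handed (so a half turn about z gives the same grasp; the last joint's range is limited). The gripper opens to 92 mm and grips with 3 to 60 N. Pads are 20 mm wide; open, the fingers measure 128 mm over their backs; the gripper's body (75 mm by 189 mm) begins 69 mm behind the grasp point.
Start: joints at [-1.272, 0.353, 1.633, -0, 1.155, -0.002], TCP at [0.185, -0.597, 0.215] pointing down, gripper open.
Joint ranges: [-2.63, 2.63], [-0.92, 2.1], [0.06, 2.66], [-1.3, 4.44], [0, 2.69], [-3.02, 3.02]. Speed limits (rad/s): [2.22, 2.22, 2.79, 3.14, 3.14, 3.14].

INTERFACE

Orientations are given as a rotation vector (axis times angle).
In Python, from workcell import env gives the robot as it stands.
- The arm moves only by the tool servo_tool, never from a script. Its argument "targets" is a list of rows, each an object of numbers: "x", "y", "z": the shift along the tool's x, y, z in mm; "spin": the turn about the tool's z in rad; "hand": the closure, from -1 (fully open) to 1 (shut). A call has 1 to 12 rows; each row is the pose to reach, as a shift and turn from the pose commanded when the call began, along the tool's axes at that moment; what a row does not reach only later rows make up. A row lasts 1/10 s, in which the tool goes at most 50 mm and 8.59 degrees, less where a joint would pass 70% of its speed; a pose out of reach is approached as far as the arm can. A call with a gripper value outside its range is refused whole. The fingers move at their own pace and stop on an object; "squeeze" is the grip in N (left out, the last holds). Time passes only in rows, so rows that repeat a pose let the fingers close. It gives the time, the measured TCP pose, the force and the opening at its end, in the units of the state.
- env.read_state(): the state, without advancing time (a new reading comes with each control period).
- env.grab_frame(name): name is "scene" or "top"; returns a dict with "pixels" (480x640x3 uint8, blue, green, red), "range_z" (480x640 float32, m along the optical axis (not along the pixel's ray), 0 where there is no reading), "fovy" (degrees; the focal length in pixels is half the picture's height over the tangent of half this angle, whatever the lens; pixels are square), "cx", "cy" (the principal point, pixels), "view" (4x4, takes a point from world to camera coordinates). Camera axes: x right, y down, z forward; pixel columns grow to the right and rows downward; lengths in m; the calibration is good to about 2 mm. A picture is of the moment at which its call begins.
- env.finish_job(): hands the job in, once; it reports no verdict.
The state is a dict: "t": time; "qpos": joint angles; "qvel": joint speeds; "tau": joint torques, N m; "tcp_pos": TCP position; "eef_rot": TCP orientation; "contact_force": force on the tool from outside, world axes, zero at the start; "ft_torque": the same for the moment, N m; "finger_gap": finger opening in m.
Only numpy, scipy, OpenCV 4.12 (cv2) and the standard library are available. Lean on these libraries where they do the work, as an engineer would, in place of code of your own. Each camera call takes 0.05 s, during which the arm holds its last target. There are 200 camera calls.

TASK

Take the long axle out of the wooden rack by its black handle and push it through the first side plate of the reel stand, the bore of the reel and the second side plate, until its collar sits up against the plate; then let go. Leave the short axle lying in the rack and the reel standing between the plates.

Things in the scene. Friction and masses are not known exactly. Their poses are not given: they have to be found in the camera images.
- long_axle: Steel axle with the longer shaft, lying level in notches of a wooden rack (tops 58 mm high; lift straight up), its axis 50 mm up. Shaft 12 mm thick, 105 mm long; collar 40 mm across, 6 thick; black handle 20 wide (y), 24 tall (z), overhanging the rack. Origin on the axis; x towards the tip: tip at x +69 mm, collar's front face -36, handle -42 to -98, rack from -35 to +28. 0.12 kg.
- short_axle: The other axle, 92 mm beside it in the rack (either may lie in either place): same handle, collar and thickness, but its shaft is only 65 mm long, too short for the stand. Same origin (on the axis, 36 mm ahead of the collar's front face) and axes; tip at x +29 mm.
- reel_stand: Fixed. Two upright aluminium plates, 70 mm wide, 8 thick, tops 86 mm up, each with a 28 mm round hole, 56 mm up. Origin on the hole axis midway between the plates; x level along the hole axis, roughly to the robot's right (world -y); outer plate faces at x -36 and +36 mm. Left (-x) end has most room. With the collar home the axle's origin is at the stand's, up to 8 mm lower once released.
- reel: Empty grey plastic reel, 72 mm across, 50 mm wide, with a 32 mm bore, standing loose between the plates of the stand, its bore in line with their holes. Origin at its centre, x along the bore. 0.06 kg.
There are look-alikes about, which are no part of the job. There is more than one size of the reel; the job needs the larger.

How it is judged:
On the way:
1. the long axle is lifted out of the rack (height (world z) of long_axle above 0.075 m), for 0.1 s.
At the end, for the whole second after the job is handed in: The long axle lies through both plates and the reel, at rest: its origin within 18 mm of the stand's origin (collar within about 15 mm of the plate) and its shaft within 0.2 rad of the hole axis; the reel's centre is within 18 mm of the stand's origin. The short axle is within 30 mm of where it lay (distance between each of long_axle, reel and reel_stand below 0.018 m and angle between the x axis of long_axle and the x axis of reel_stand, either way round below 0.2 rad and linear speed of long_axle below 0.02 m/s and distance of short_axle from where it was at the start of the episode below 0.03 m); the robot touches nothing.
It fails at once if the short axle is moved more than 30 mm (distance of short_axle from where it was at the start of the episode above 0.03 m).
It also fails if it takes over 43 s, if anything falls off the work surface, if the arm or the gripper's body presses on something with over 40 N, if the wrist force passes 120 N, or if a joint passes its speed limit or range.

## Working session

There is one attempt and no reset: what is moved stays moved. The work goes in short steps, Python scripts to look and compute and a tool call to move; the robot and the scene stay as the last step left them, time stands still between calls to the robot, and variables do not carry over. Pictures are saved under pics/ and viewed, about 8 in all and at most 12, crops included, and the job is handed in when it is done.

Besides the shell and the picture viewer there is one more tool, called after "Request:" as a command line: name --argument value ..., lists and objects as JSON in quotes. servo_tool: Moves the arm, as the interface text tells. Its arguments: {"type":"object","properties":{"targets":{"type":"array"},"squeeze":{"type":"number"}},"required":["targets"]}

```bash
mkdir -p pics; cat > h.py <<'E'
import numpy as np, cv2
from workcell import env
def grab(n):
    f=env.grab_frame(n); np.savez('/tmp/%s.npz'%n,**f); return f
def load(n): return {k:(v if v.ndim else v.item()) for k,v in np.load('/tmp/%s.npz'%n).items()}
def cloud(f):
    fl=240/np.tan(np.radians(f['fovy'])/2); v,u=np.mgrid[:480,:640]; z=f['range_z']
    P=np.stack([(u-f['cx'])/fl*z,(v-f['cy'])/fl*z,z],-1); V=f['view']
    return (P-V[:3,3])@V[:3,:3]
E
python3 - <<'E'
from h import *
for n in('top','scene'):
    f=grab(n); cv2.imwrite('pics/%s0.png'%n,f['pixels']); print(n,f['fovy'],f['cx'],f['cy'],np.round(f['view'],3).tolist())
print(env.grasp_offset, env.read_state())
E
```

```text
top 47.195105231727815 319.1410882901818 234.33986828586652 [[0.06, -0.998, 0.004, -0.254], [-0.973, -0.059, -0.222, 0.51], [0.222, 0.01, -0.975, 1.17], [0.0, 0.0, 0.0, 1.0]]
scene 46.08256294253006 331.367445850676 231.4217327867609 [[0.607, -0.795, 0.018, -0.468], [-0.337, -0.277, -0.9, 0.193], [0.72, 0.54, -0.436, 0.966], [0.0, 0.0, 0.0, 1.0]]
0.0187 {'t': 0.1, 'qpos': array([-1.27241383e+00,  3.53570184e-01,  1.63405500e+00, -2.53806086e-05,
        1.15518215e+00, -2.36473679e-03]), 'qvel': array([ 0.00024267, -0.00322861, -0.00227925, -0.00080082, -0.0009382 ,
        0.00143175]), 'tau': array([ 6.82633217e-04, -5.94904232e+01, -3.34932303e+01,  6.98841386e-02,
        1.83979003e-02, -3.45445665e-05]), 'tcp_pos': array([ 0.18503049, -0.59652419,  0.21394624]), 'eef_rot': array([-2.52860392e+00,  1.86315327e+00,  1.55472365e-03]), 'contact_force': array([-0.15791344,  0.35648692, -0.22166575]), 'ft_torque': array([ 0.0239475 ,  0.06370119, -0.01865068]), 'finger_gap': 0.09189925955845483}
```

View pics/top0.png

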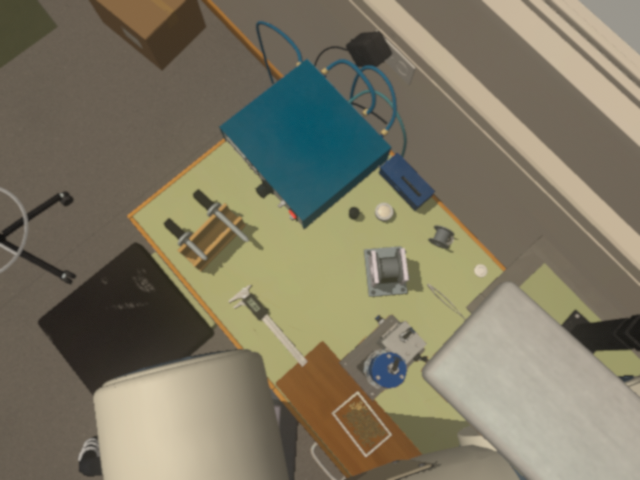

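View pics/scene0.png

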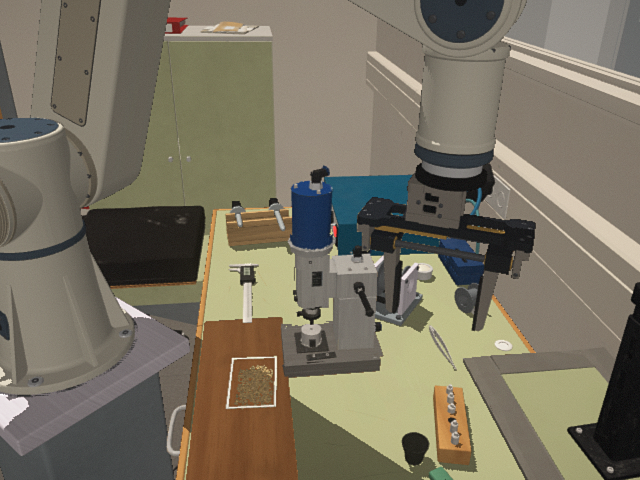

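The top view shows two axles in the rack: handles at (173,227) and (205,198). The second one's shaft runs on to about (248,241), well past the rack, so it looks like the long axle. The stand with the large reel is at (388,270). The look-alike small reel is at (443,236). I'll confirm this in one enlarged crop and measure.

```bash
python3 - <<'E'
from h import *
f=load('top'); C=cloud(f); im=f['pixels']
a=cv2.resize(im[180:275,160:260],None,fx=4,fy=4,interpolation=cv2.INTER_CUBIC)
b=cv2.resize(im[230:310,350:445],None,fx=4,fy=4,interpolation=cv2.INTER_CUBIC)
h=max(a.shape[0],b.shape[0]); a=cv2.copyMakeBorder(a,0,h-a.shape[0],0,0,0); b=cv2.copyMakeBorder(b,0,h-b.shape[0],0,0,0)
cv2.imwrite('pics/crop.png',np.hstack([a,b]))
def desc(name,m):
    n,l,s,c=cv2.connectedComponentsWithStats(m.astype(np.uint8))
    for i in range(1,n):
        if s[i,4]<25: continue
        P=C[l==i]; q=P[:,:2]; mu=q.mean(0); w,v=np.linalg.eigh(np.cov(q.T)); d=v[:,1]
        t=(q-mu)@d; print(name,c[i].round(),s[i,4],'mid',P.mean(0).round(4),'z',np.percentile(P[:,2],[5,50,95]).round(3),'dir',d.round(3),'ext',np.percentile(t,[1,99]).round(3), 'w',np.percentile((q-mu)@v[:,0],[2,98]).round(3))
v,u=np.mgrid[:480,:640]; g=im.max(2).astype(int); sat=g-im.min(2)
rk=(u>155)&(u<262)&(v>180)&(v<275)
desc('black',rk&(g<60)&(C[...,2]>.03)&(u<235))
desc('steel',rk&(sat<35)&(g>=75)&(C[...,2]>.035))
desc('steel>65',rk&(C[...,2]>.062))
st=(u>355)&(u<420)&(v>235)&(v<305)
desc('plates',st&(C[...,2]>.078))
desc('reel',st&(C[...,2]>.05)&(C[...,2]<.078))
desc('base',st&(C[...,2]>.004)&(C[...,2]<.02))
desc('box',(u>210)&(u<400)&(v>50)&(v<235)&(C[...,2]>.07))
desc('wholetall',(C[...,2]>.09)&(C[...,2]<.5)&(u>330)&(v>150))
for r in range(238,300,4): print(r,(C[r,360:416:3,2]*1000).round().astype(int).tolist())
E
```

```text
black [202. 199.] 104 mid [0.589  0.0451 0.063 ] z [0.059 0.063 0.067] dir [0.662 0.75 ] ext [-0.02  0.02] w [-0.006  0.007]
black [173. 228.] 110 mid [0.5182 0.1021 0.0625] z [0.059 0.062 0.066] dir [0.633 0.774] ext [-0.02   0.021] w [-0.006  0.007]
black [159. 271.] 55 mid [0.4233 0.1281 0.0458] z [0.037 0.047 0.051] dir [-0.805 -0.594] ext [-0.017  0.012] w [-0.007  0.005]
steel [223. 218.] 381 mid [ 0.55   -0.0045  0.0567] z [0.048 0.056 0.068] dir [0.629 0.778] ext [-0.074  0.086] w [-0.014  0.014]
steel [188. 242.] 290 mid [0.4889 0.0662 0.0577] z [0.048 0.057 0.069] dir [0.631 0.776] ext [-0.052  0.069] w [-0.016  0.015]
steel>65 [201. 198.] 89 mid [0.5911 0.0472 0.0642] z [0.062 0.064 0.067] dir [-0.729 -0.684] ext [-0.02   0.023] w [-0.008  0.009]
steel>65 [212. 207.] 66 mid [0.5708 0.0204 0.0663] z [0.062 0.065 0.072] dir [-0.893  0.451] ext [-0.013  0.017] w [-0.011  0.007]
steel>65 [176. 231.] 142 mid [0.5116 0.0939 0.0652] z [0.062 0.065 0.07 ] dir [0.583 0.812] ext [-0.026  0.034] w [-0.012  0.011]
plates [403. 265.] 229 mid [ 0.4621 -0.4069  0.0856] z [0.079 0.086 0.0
[... 1613 characters left out ...]
4, 74, 78, 84, 82, 87, 2, 2, 6]
266 [1, -1, 13, 9, 43, 89, 85, 77, 79, 76, 77, 73, 80, 80, 77, 87, 1, 0, -2]
270 [3, 4, 7, 10, 40, 90, 77, 77, 76, 73, 75, 76, 75, 70, 82, 85, -3, 0, 0]
274 [0, -1, -3, 8, 48, 86, 72, 68, 67, 71, 69, 74, 71, 68, 86, 84, 5, 0, 0]
278 [-1, 2, 0, 12, 45, 85, 84, 24, 22, 30, 25, 25, 26, 59, 60, 90, 87, 3, 1]
282 [2, 4, 3, 10, 33, 86, 88, 27, 24, 29, 21, 20, 23, 54, 50, 54, 1, 5, -1]
286 [3, 2, 1, 14, 21, 25, 11, 11, 12, 6, 14, 13, 10, 12, 9, 9, 0, 3, 1]
290 [0, -2, -4, 12, 14, 14, 10, 8, 5, 14, 12, 12, 6, 12, 9, 9, 5, 1, 5]
294 [1, 2, 0, 17, 10, 10, 10, 16, 13, 15, 10, 10, 7, 2, 1, 3, 2, 5, -6]
298 [-4, -3, 5, -1, -3, 3, -1, 1, 0, -1, 1, -2, 3, -2, -3, 1, 5, 1, 2]
```

View pics/crop.png

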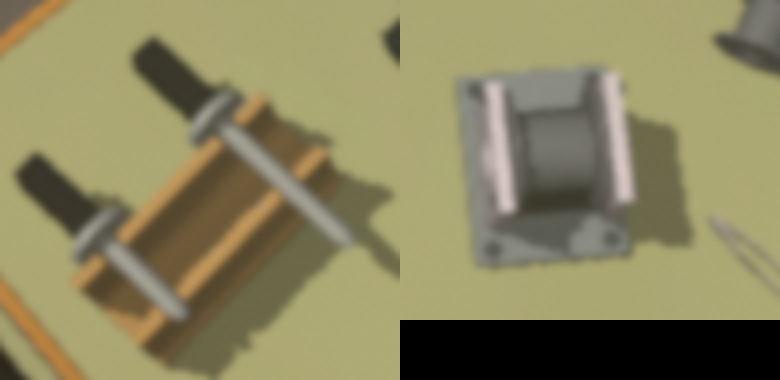

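The crop confirms it. In the upper-right axle the shaft runs well beyond the second rack wall, so that is the long axle. The lower-left axle ends at the wall, so it is the short one. The stand holds the larger grey reel, and the small reel is off at the upper right. Next I'll refine the poses.

```bash
python3 - <<'E'
from h import *
f=load('top'); C=cloud(f); im=f['pixels']; v,u=np.mgrid[:480,:640]
V=f['view'];R=V[:3,:3];cam=-R.T@V[:3,3];fl=240/np.tan(np.radians(f['fovy'])/2)
def ray(us,vs,z):
    d=np.stack([(us-f['cx'])/fl,(vs-f['cy'])/fl,np.ones(len(us))],-1)@R
    return (cam+d*((z-cam[2])/d[:,2])[:,None])[:,:2]
def rep(n,m,z):
    vs,us=np.nonzero(m); q=ray(us.astype(float),vs.astype(float),z)
    (c,s,a)=cv2.minAreaRect(q.astype(np.float32)*1000); mu=q.mean(0); w,e=np.linalg.eigh(np.cov(q.T)); d=e[:,1]
    t=(q-mu)@d; print(n,len(us),'rect',np.round(c,1),np.round(s,1),round(a,1),'mean',mu.round(4),'dir',d.round(3),'ext',np.percentile(t,[0,100]).round(3)); return mu,d
g=im.max(2).astype(int); sat=g-im.min(2)
print('cam',cam.round(3))
st=(u>355)&(u<420)&(v>235)&(v<305)
b=st&(im[...,2]>170)&(im[...,0]>150)
n,l,s,c=cv2.connectedComponentsWithStats(b.astype(np.uint8)); mus=[]
for i in range(1,n):
    if s[i,4]>40: mus.append(rep('platetop',l==i,.086)[0])
if len(mus)>1: print('mid',(mus[0]+mus[1])/2,'sep',mus[1]-mus[0])
rep('reeltop',st&(C[...,2]>.066)&(C[...,2]<.08)&(g<130),.08)
rep('standblob',st&(sat<35)&(C[...,2]<.018)&(C[...,2]>.004),.011)
# shaft beyond/ between: steel at right axle, narrow
rk=(u>214)&(u<262)&(v>205)&(v<255)&(u-v>-20)
sh=rk&(sat<40)&(g>=90)&(C[...,2]>.04)
n,l,s,c=cv2.connectedComponentsWithStats(sh.astype(np.uint8)); k=1+s[1:,4].argmax()
mu,d=rep('shaft',l==k,.054)
hb=(u>190)&(u<220)&(v>183)&(v<215)&(g<75)&(C[...,2]>.03)
n,l,s,c=cv2.connectedComponentsWithStats(hb.astype(np.uint8)); k=1+s[1:,4].argmax()
rep('handle',l==k,.062)
w=(C[...,2]>.1)&(C[...,2]<.45)&(u>330)&(u<440)&(v>300); P=C[w]; print('press max x',P[:,0].max(), P[P[:,0]>.3].round(3)[::40].tolist())
# scene camera press
f2=load('scene'); P=cloud(f2).reshape(-1,3); P=P[(P[:,0]>.15)&(P[:,0]<.42)&(P[:,1]<-.2)&(P[:,1]>-.47)&(P[:,2]>.12)&(P[:,2]<.45)]
print('scene press x',np.percentile(P[:,0],[1,50,99,100]),'y',np.percentile(P[:,1],[1,50,99]),'z',P[:,2].max())
s=env.read_state(); print(s['tcp_pos'])
E
```

```text
cam [ 0.252 -0.235  1.255]
platetop 119 rect [ 464.9 -410.2] [68.2  8.1] 8.3 mean [ 0.4647 -0.4101] dir [-0.99  -0.141] ext [-0.034  0.034]
platetop 135 rect [ 454.2 -344.3] [68.1 12.6] 8.4 mean [ 0.4539 -0.346 ] dir [-0.991 -0.13 ] ext [-0.035  0.033]
mid [ 0.45929337 -0.37803995] sep [-0.01084117  0.06417924]
reeltop 365 rect [ 456.7 -379.6] [67.  78.7] 7.9 mean [ 0.4565 -0.3794] dir [0.687 0.727] ext [-0.046  0.051]
standblob 827 rect [ 460.7 -393.5] [109.9 118.3] 8.3 mean [ 0.4509 -0.3762] dir [-0.972 -0.233] ext [-0.065  0.051]
shaft 253 rect [536.  -21.9] [111.9  20.4] 47.1 mean [ 0.5361 -0.0224] dir [0.642 0.767] ext [-0.056  0.056]
handle 153 rect [588.9  45. ] [45.4 18.3] 53.2 mean [0.5887 0.0444] dir [0.629 0.777] ext [-0.022  0.023]
press max x 0.3378683905673265 [[0.338, -0.398, 0.161], [0.33, -0.394, 0.118], [0.323, -0.394, 0.171], [0.321, -0.386, 0.134], [0.317, -0.404, 0.2], [0.315, -0.376, 0.119], [0.311, -0.385, 0.174], [0.309, -0.393, 0.195], [0.307, -0.398, 0.2], [0.306, -0.405, 0.195], [0.305, -0.412, 0.172], [0.303, -0.416, 0.174], [0.301, -0.435, 0.175]]
scene press x [0.21188381 0.23844696 0.31523636 0.33501047] y [-0.44724414 -0.38267658 -0.3384481 ] z 0.3344877583932367
[ 0.18503049 -0.59652419  0.21394624]
```

Request:
servo_tool --targets '[{"x": 12, "y": -48, "z": -8, "hand": -1}, {"x": 24, "y": -96, "z": -16, "hand": -1}, {"x": 36, "y": -144, "z": -24, "hand": -1}, {"x": 48, "y": -192, "z": -32, "hand": -1}, {"x": 60, "y": -240, "z": -40, "hand": -1}, {"x": 72, "y": -287, "z": -40, "hand": -1}, {"x": 72, "y": -287, "z": -40, "hand": -1}]'

```text
invalid input at $.targets[0]: expected keys x, y, z, spin, hand
```

Request:
servo_tool --targets '[{"x": 12, "y": -48, "z": -8, "spin": 0, "hand": -1}, {"x": 24, "y": -96, "z": -16, "spin": 0, "hand": -1}, {"x": 36, "y": -144, "z": -24, "spin": 0, "hand": -1}, {"x": 48, "y": -192, "z": -32, "spin": 0, "hand": -1}, {"x": 60, "y": -240, "z": -40, "spin": 0, "hand": -1}, {"x": 72, "y": -287, "z": -40, "spin": 0, "hand": -1}, {"x": 72, "y": -287, "z": -40, "spin": 0, "hand": -1}]'

```text
t: 0.8
tcp_pos: [0.4864, -0.579, 0.2536]
eef_rot: [-2.532, 1.857, -0.002]
contact_force: [-0.1, 0.8, -0.2]
finger_gap: 0.0918
```

Request:
servo_tool --targets '[{"x": -43, "y": -22, "z": 0, "spin": -0.05, "hand": -1}, {"x": -86, "y": -44, "z": 0, "spin": -0.1, "hand": -1}, {"x": -129, "y": -66, "z": 0, "spin": -0.15, "hand": -1}, {"x": -172, "y": -88, "z": 0, "spin": -0.2, "hand": -1}, {"x": -215, "y": -110, "z": 0, "spin": -0.25, "hand": -1}, {"x": -258, "y": -131, "z": 0, "spin": -0.3, "hand": -1}, {"x": -301, "y": -153, "z": 10, "spin": -0.36, "hand": -1}, {"x": -344, "y": -175, "z": 20, "spin": -0.42, "hand": -1}, {"x": -387, "y": -197, "z": 30, "spin": -0.48, "hand": -1}, {"x": -430, "y": -219, "z": 40, "spin": -0.54, "hand": -1}, {"x": -473, "y": -241, "z": 50, "spin": -0.595, "hand": -1}, {"x": -510, "y": -260, "z": 50, "spin": -0.595, "hand": -1}]'

```text
t: 2.0
tcp_pos: [0.5764, -0.0147, 0.203]
eef_rot: [2.965, -1.037, -0.004]
contact_force: [0.5, -0.0, 0.1]
finger_gap: 0.0916
```

```bash
cat >> h.py <<'E'
from scipy.spatial.transform import Rotation as Ro
def to(xyz,yaw):
    s=env.read_state(); M=Ro.from_rotvec(s['eef_rot']).as_matrix(); d=np.array(xyz)-s['tcp_pos']
    cy=np.degrees(np.arctan2(M[1,0],M[0,0])); print('t',round(s['t'],2),'tcp',s['tcp_pos'].round(4),'jawyaw',cy.round(2),'toolz',M[:,2].round(3),'shift mm',(M.T@d*1000).round(1),'spin',np.radians(cy-yaw).round(3),'F',s['contact_force'].round(1),'gap',round(s['finger_gap'],4),'q',s['qpos'].round(2))
E
python3 -c "
from h import *
to((.588,.0435,.031),-38.7)"
```

```text
t 2.0 tcp [ 0.5764 -0.0147  0.203 ] jawyaw -38.56 toolz [-0.003  0.    -1.   ] shift mm [-26.8 -53.1 171.9] spin 0.002 F [ 0.5 -0.   0.1] gap 0.0916 q [-0.03  0.29  1.75 -0.    1.1   0.64]
```

Request:
servo_tool --targets '[{"x": -14, "y": -27, "z": 0, "spin": 0, "hand": -1}, {"x": -27, "y": -53, "z": 20, "spin": 0, "hand": -1}, {"x": -27, "y": -53, "z": 60, "spin": 0, "hand": -1}, {"x": -27, "y": -53, "z": 80, "spin": 0, "hand": -1}, {"x": -27, "y": -53, "z": 80, "spin": 0, "hand": -1}]'

```text
t: 2.5
tcp_pos: [0.587, 0.0414, 0.1214]
eef_rot: [2.962, -1.039, -0.009]
contact_force: [-0.2, -0.7, -0.6]
finger_gap: 0.0921
```

```bash
python3 -c "
from h import *
to((.588,.0435,.031),-38.7)
f=grab('scene'); im=f['pixels']; cv2.imwrite('pics/s1.png',cv2.resize(im[120:280,200:420],None,fx=3.5,fy=3.5,interpolation=cv2.INTER_CUBIC))"
```

```text
t 2.5 tcp [0.587  0.0414 0.1214] jawyaw -38.66 toolz [-0.006 -0.001 -1.   ] shift mm [-0.1 -2.7 90.4] spin 0.001 F [-0.2 -0.7 -0.6] gap 0.0921 q [ 0.07  0.4   1.79 -0.    0.95  0.74]
```

View pics/s1.png

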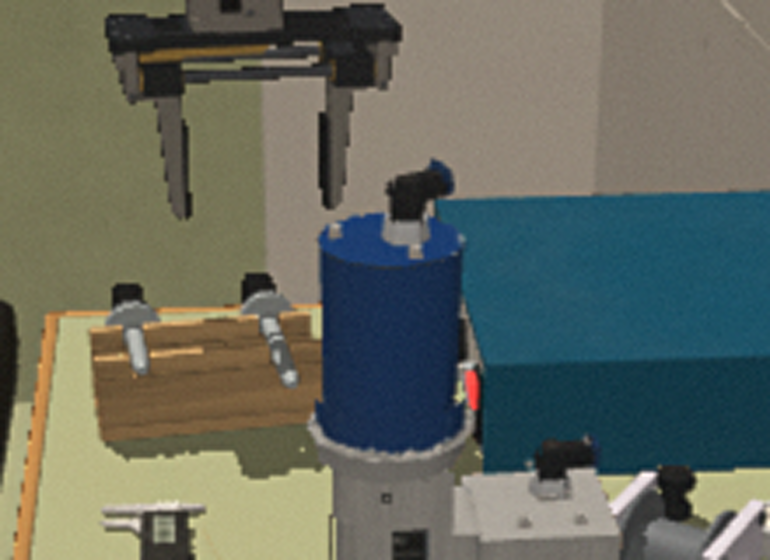

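The crop shows the open fingers at (185,210) and (325,205), centred over the long axle's handle at (258,285). The short axle's handle at (128,295) is clear of them. I'll descend and grip.

Request:
servo_tool --targets '[{"x": 0, "y": -2, "z": 35, "spin": 0, "hand": -1}, {"x": 0, "y": -2, "z": 65, "spin": 0, "hand": -1}, {"x": 0, "y": -2, "z": 88, "spin": 0, "hand": -1}, {"x": 0, "y": -2, "z": 88, "spin": 0, "hand": -1}, {"x": 0, "y": -2, "z": 88, "spin": 0, "hand": 1}, {"x": 0, "y": -2, "z": 88, "spin": 0, "hand": 1}, {"x": 0, "y": -2, "z": 88, "spin": 0, "hand": 1}, {"x": 0, "y": -2, "z": 88, "spin": 0, "hand": 1}, {"x": 0, "y": -2, "z": 88, "spin": 0, "hand": 1}, {"x": 0, "y": -2, "z": 88, "spin": 0, "hand": 1}]' --squeeze 40

```text
t: 3.55
tcp_pos: [0.5912, 0.0433, 0.0369]
eef_rot: [-2.964, 1.04, -0.001]
contact_force: [-0.8, 0.5, 0.5]
finger_gap: 0.046
```

```bash
python3 -c "
from h import *
to((.588,.0435,.031),-38.7)"
```

```text
t 3.55 tcp [0.5912 0.0433 0.0369] jawyaw -38.67 toolz [ 0.  0. -1.] shift mm [-2.7  1.9  5.9] spin 0.001 F [-0.8  0.5  0.5] gap 0.046 q [0.07 0.52 1.83 0.   0.79 0.75]
```

Request:
servo_tool --targets '[{"x": -2, "y": 0, "z": 4, "spin": 0, "hand": 1}, {"x": -2, "y": 0, "z": 4, "spin": 0, "hand": 1}, {"x": -2, "y": 0, "z": 4, "spin": 0, "hand": 1}, {"x": -2, "y": 0, "z": 4, "spin": 0, "hand": 1}, {"x": -2, "y": 0, "z": 4, "spin": 0, "hand": 1}, {"x": -2, "y": 0, "z": 4, "spin": 0, "hand": 1}, {"x": -2, "y": 0, "z": 4, "spin": 0, "hand": 1}]'

```text
t: 4.25
tcp_pos: [0.5895, 0.0445, 0.0325]
eef_rot: [2.964, -1.04, -0.0]
contact_force: [0.3, 0.3, -1.2]
finger_gap: 0.0199
```

```bash
python3 -c "
from h import *
to((.588,.0435,.031),-38.7)"
```

```text
t 4.25 tcp [0.5895 0.0445 0.0325] jawyaw -38.68 toolz [-0.  0. -1.] shift mm [-0.6  1.8  1.5] spin 0.0 F [ 0.3  0.3 -1.2] gap 0.0199 q [0.07 0.53 1.84 0.   0.78 0.75]
```

Request:
servo_tool --targets '[{"x": 0, "y": 0, "z": 0, "spin": 0, "hand": 1}, {"x": 0, "y": 0, "z": -10, "spin": 0, "hand": 1}, {"x": 0, "y": 0, "z": -25, "spin": 0, "hand": 1}, {"x": 0, "y": 0, "z": -45, "spin": 0, "hand": 1}, {"x": 0, "y": 0, "z": -70, "spin": 0, "hand": 1}, {"x": 0, "y": 0, "z": -95, "spin": 0, "hand": 1}, {"x": 0, "y": 0, "z": -115, "spin": 0, "hand": 1}, {"x": 0, "y": 0, "z": -120, "spin": 0, "hand": 1}, {"x": 0, "y": 0, "z": -120, "spin": 0, "hand": 1}, {"x": 0, "y": 0, "z": -120, "spin": 0, "hand": 1}]' --squeeze 60

```text
t: 5.25
tcp_pos: [0.589, 0.0445, 0.1521]
eef_rot: [2.964, -1.04, -0.001]
contact_force: [0.3, 0.7, -1.0]
finger_gap: 0.0194
```

```bash
python3 -c "
from h import *
D=np.array([.143,-.990]); S=np.array([.459,-.378])
p=S-D*.165; print('pre',p)
to((*p,.152),8.2)
f=grab('scene'); im=f['pixels']; cv2.imwrite('pics/s2.png',cv2.resize(im[60:260,180:420],None,fx=3,fy=3,interpolation=cv2.INTER_CUBIC))"
```

```text
pre [ 0.435405 -0.21465 ]
t 5.25 tcp [0.589  0.0445 0.1521] jawyaw -38.68 toolz [-0.001 -0.    -1.   ] shift mm [4.200e+01 2.983e+02 2.000e-01] spin -0.818 F [ 0.3  0.7 -1. ] gap 0.0194 q [ 0.07  0.37  1.77 -0.    1.01  0.75]
```

View pics/s2.png

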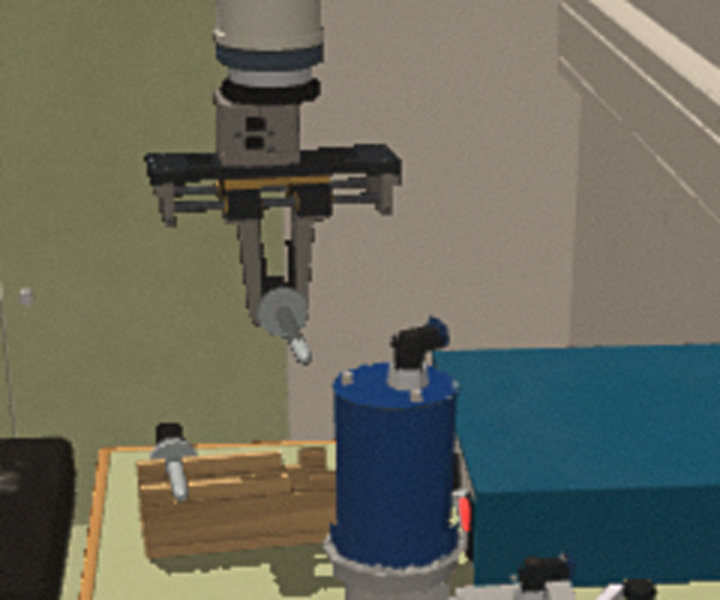

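Request:
servo_tool --targets '[{"x": 0, "y": 20, "z": 0, "spin": -0.05, "hand": 1}, {"x": 2, "y": 50, "z": 0, "spin": -0.14, "hand": 1}, {"x": 4, "y": 85, "z": 0, "spin": -0.24, "hand": 1}, {"x": 6, "y": 120, "z": 0, "spin": -0.35, "hand": 1}, {"x": 8, "y": 155, "z": 0, "spin": -0.46, "hand": 1}, {"x": 9, "y": 190, "z": 0, "spin": -0.57, "hand": 1}, {"x": 11, "y": 225, "z": 0, "spin": -0.67, "hand": 1}, {"x": 12, "y": 252, "z": 0, "spin": -0.76, "hand": 1}, {"x": 13, "y": 268, "z": 0, "spin": -0.81, "hand": 1}, {"x": 13, "y": 271, "z": 0, "spin": -0.82, "hand": 1}, {"x": 13, "y": 271, "z": 0, "spin": -0.82, "hand": 1}, {"x": 13, "y": 271, "z": 0, "spin": -0.82, "hand": 1}]'

```text
t: 6.5
tcp_pos: [0.4307, -0.1746, 0.1523]
eef_rot: [-3.133, -0.226, 0.001]
contact_force: [-0.6, -0.5, -1.2]
finger_gap: 0.0197
```

```bash
python3 -c "
from h import *
to((.4297,-.175,.0385),8.2)
for n in ('top','scene'):
    f=grab(n); cv2.imwrite('pics/%s3.png'%n,f['pixels'])
    P=cloud(f); s=env.read_state(); g=s['tcp_pos']; D=np.array([.143,-.990]); N=np.array([.990,.143])
    a=(P[...,:2]-g[:2])@D; b=(P[...,:2]-g[:2])@N; z=P[...,2]
    m=(a>.045)&(a<.15)&(abs(b)<.02)&(z>.11)&(z<.21)
    A,B,Z=a[m],b[m],z[m]; print(n,m.sum(),A.max() if m.any() else 0)
    if m.sum()>20:
        print('lat fit',np.polyfit(A,B,1).round(4),'z fit',np.polyfit(A,Z,1).round(4), 'at .1:',np.polyval(np.polyfit(A,Z,1),.1).round(4))
t=cv2.imread('pics/top3.png')[190:310,280:430]; s=cv2.imread('pics/scene3.png')[170:330,280:440]
cv2.imwrite('pics/both3.png',np.hstack([cv2.resize(t,(400,320),interpolation=2),cv2.resize(s,(320,320),interpolation=2)]))
"
```

```text
t 6.5 tcp [ 0.4307 -0.1746  0.1523] jawyaw 8.25 toolz [-0.  0. -1.] shift mm [ -1.    0.3 113.8] spin 0.001 F [-0.6 -0.5 -1.2] gap 0.0197 q [-0.39  0.18  2.03  0.    0.93 -0.53]
top 259 0.13767875636735952
lat fit [ 0.0086 -0.0033] z fit [-0.0027  0.1751] at .1: 0.1748
scene 202 0.14200896350761122
lat fit [ 0.0104 -0.0045] z fit [-0.0031  0.1732] at .1: 0.1729
```

View pics/both3.png

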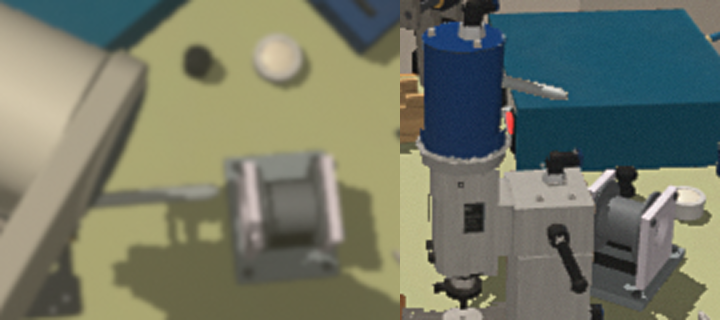

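The left panel (top) shows the shaft in line with the reel bore, its tip just left of the first plate. The right panel (scene) shows it level above the box. I'll lower it to hole height.

Request:
servo_tool --targets '[{"x": -1, "y": 0, "z": 20, "spin": 0, "hand": 1}, {"x": -1, "y": 0, "z": 50, "spin": 0, "hand": 1}, {"x": -1, "y": 0, "z": 80, "spin": 0, "hand": 1}, {"x": -1, "y": 0, "z": 105, "spin": 0, "hand": 1}, {"x": -1, "y": 0, "z": 113, "spin": 0, "hand": 1}, {"x": -1, "y": 0, "z": 113, "spin": 0, "hand": 1}, {"x": -1, "y": 0, "z": 113, "spin": 0, "hand": 1}]'

```text
t: 7.3
tcp_pos: [0.4301, -0.1753, 0.0403]
eef_rot: [3.133, 0.228, 0.001]
contact_force: [0.5, -0.3, -1.0]
finger_gap: 0.0193
```

```bash
python3 -c "
from h import *
to((.4297,-.175,.0385),8.2)
f=grab('top'); P=cloud(f); g=env.read_state()['tcp_pos']; D=np.array([.143,-.990]); N=np.array([.990,.143])
S=np.array([.459,-.378]); a=(P[...,:2]-S)@D; b=(P[...,:2]-S)@N; z=P[...,2]
m=(a>-.16)&(a<-.06)&(abs(b)<.02)&(z>.03)&(z<.09); A,B,Z=a[m],b[m],z[m]; print(m.sum(),A.max(),np.polyfit(A,B,1),np.polyfit(A,Z,1),'lat,z at -.06',np.polyval(np.polyfit(A,B,1),-.06),np.polyval(np.polyfit(A,Z,1),-.06))
for n,c in (('plateL',-.032),('plateR',.032)):
    m=(abs(a-c)<.012)&(z>.08)&(z<.095)&(abs(b)<.05); print(n,np.percentile(b[m],[2,50,98]).round(4),np.percentile(a[m],[2,50,98]).round(4))
cv2.imwrite('pics/t4.png',cv2.resize(f['pixels'][200:320,290:430],(700,600),interpolation=2))"
```

```text
t 7.3 tcp [ 0.4301 -0.1753  0.0403] jawyaw 8.33 toolz [ 0.001 -0.    -1.   ] shift mm [-0.4 -0.4  1.8] spin 0.002 F [ 0.5 -0.3 -1. ] gap 0.0193 q [-0.39  0.37  2.11  0.    0.67 -0.54]
208 -0.06554062047295778 [ 0.0107062  -0.00082902] [-0.0165111   0.06130745] lat,z at -.06 -0.001471394016258452 0.0622981170410887
plateL [-0.0335 -0.0001  0.0323] [-0.0362 -0.0298 -0.021 ]
plateR [-0.0342 -0.0021  0.0328] [0.0219 0.0311 0.0375]
```

View pics/t4.png

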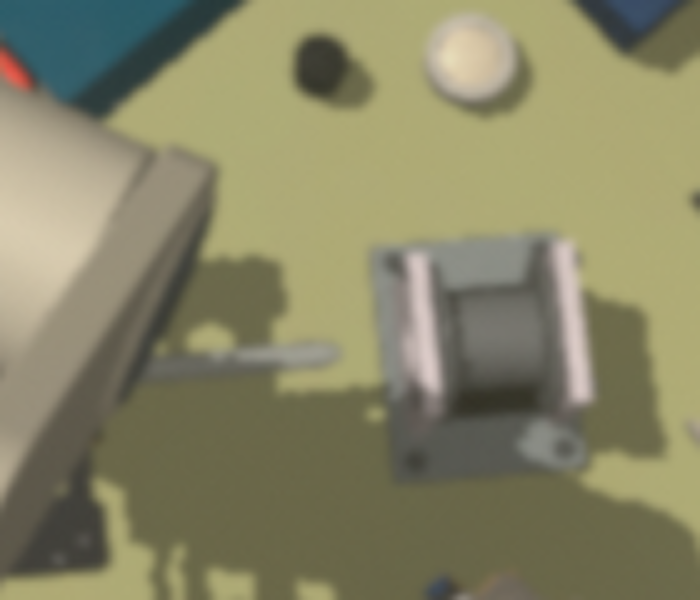

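The shaft tip at (330,353) points at the centre of the left plate, with a lateral error of about 1 mm and the axis at z≈57 mm. I'll push through in stages and watch the force.

Request:
servo_tool --targets '[{"x": 0, "y": 10, "z": 1, "spin": 0, "hand": 1}, {"x": 0, "y": 22, "z": 1, "spin": 0, "hand": 1}, {"x": 0, "y": 34, "z": 1, "spin": 0, "hand": 1}, {"x": 0, "y": 46, "z": 1, "spin": 0, "hand": 1}, {"x": 0, "y": 58, "z": 1, "spin": 0, "hand": 1}, {"x": 0, "y": 60, "z": 1, "spin": 0, "hand": 1}]'

```text
t: 7.95
tcp_pos: [0.4385, -0.2365, 0.0387]
eef_rot: [3.133, 0.225, 0.001]
contact_force: [0.4, 0.1, -1.6]
finger_gap: 0.0197
```

```bash
python3 -c "
from h import *
to((.459-.143*.07,-.378+.99*.07,.0385),8.2)"
```

```text
t 7.95 tcp [ 0.4385 -0.2365  0.0387] jawyaw 8.23 toolz [ 0.001 -0.001 -1.   ] shift mm [ 0.  73.   0.2] spin 0.0 F [ 0.4  0.1 -1.6] gap 0.0197 q [-0.5   0.41  2.04 -0.    0.69 -0.64]
```

No contact force, and the tip should now be past the first plate. I'll continue.

Request:
servo_tool --targets '[{"x": 0, "y": 12, "z": 0, "spin": 0, "hand": 1}, {"x": 0, "y": 24, "z": 0, "spin": 0, "hand": 1}, {"x": 0, "y": 36, "z": 0, "spin": 0, "hand": 1}, {"x": 0, "y": 48, "z": 0, "spin": 0, "hand": 1}, {"x": 0, "y": 58, "z": 0, "spin": 0, "hand": 1}, {"x": 0, "y": 64, "z": 0, "spin": 0, "hand": 1}, {"x": 0, "y": 64, "z": 0, "spin": 0, "hand": 1}]'

```text
t: 8.65
tcp_pos: [0.4475, -0.2989, 0.0386]
eef_rot: [3.133, 0.226, 0.0]
contact_force: [0.6, 0.1, -1.1]
finger_gap: 0.0196
```

```bash
python3 -c "
from h import *
to((.459-.143*.07,-.378+.99*.07,.0385),8.2)
f=grab('top'); cv2.imwrite('pics/t5.png',cv2.resize(f['pixels'][220:310,330:430],(700,600),interpolation=2))"
```

```text
t 8.65 tcp [ 0.4475 -0.2989  0.0386] jawyaw 8.26 toolz [ 0. -0. -1.] shift mm [ 0.1 10.   0.1] spin 0.001 F [ 0.6  0.1 -1.1] gap 0.0196 q [-0.59  0.46  1.95 -0.    0.73 -0.74]
```

View pics/t5.png

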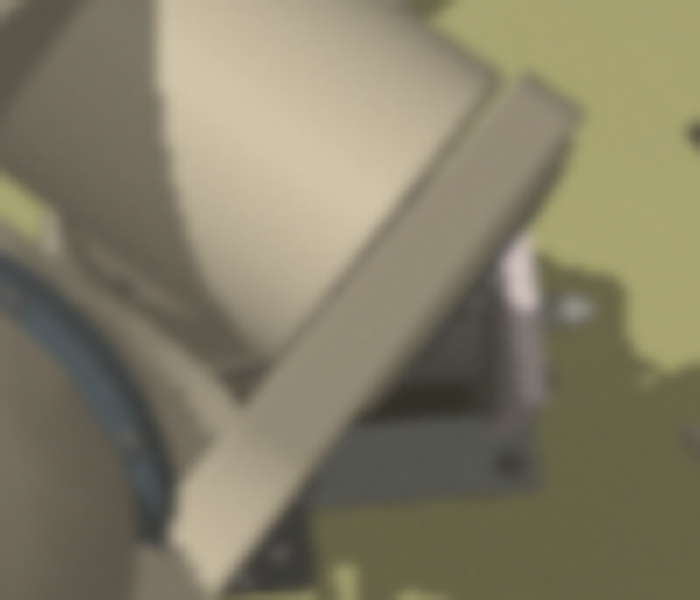

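The tip shows at (575,308), outside the second plate. I'll seat the collar gently.

Request:
servo_tool --targets '[{"x": 0, "y": 3, "z": 0, "spin": 0, "hand": 1}, {"x": 0, "y": 6, "z": 0, "spin": 0, "hand": 1}, {"x": 0, "y": 8, "z": 0, "spin": 0, "hand": 1}, {"x": 0, "y": 9, "z": 0, "spin": 0, "hand": 1}, {"x": 0, "y": 9, "z": 0, "spin": 0, "hand": 1}]'

```text
t: 9.2
tcp_pos: [0.4486, -0.307, 0.0386]
eef_rot: [3.133, 0.228, 0.0]
contact_force: [0.5, 0.2, -1.6]
finger_gap: 0.0197
```

Request:
servo_tool --targets '[{"x": 0, "y": 1, "z": 0, "spin": 0, "hand": 1}, {"x": 0, "y": 2, "z": 0, "spin": 0, "hand": 1}, {"x": 0, "y": 3, "z": 0, "spin": 0, "hand": 1}, {"x": 0, "y": 3, "z": 0, "spin": 0, "hand": 1}]'

```text
t: 9.6
tcp_pos: [0.449, -0.3098, 0.0385]
eef_rot: [-3.133, -0.227, 0.0]
contact_force: [0.4, 1.3, -2.4]
finger_gap: 0.0195
```

Request:
servo_tool --targets '[{"x": 0, "y": 1, "z": 0, "spin": 0, "hand": 1}, {"x": 0, "y": 2, "z": 0, "spin": 0, "hand": 1}, {"x": 0, "y": 2, "z": 0, "spin": 0, "hand": 1}]'

```text
t: 9.9
tcp_pos: [0.4487, -0.3099, 0.0383]
eef_rot: [-3.13, -0.226, 0.002]
contact_force: [1.3, 11.7, 1.9]
finger_gap: 0.0195
```

Contact: 11.7 N against the plate, so the collar is seated. I'll relax, lower the shaft into the holes and release.

Request:
servo_tool --targets '[{"x": 0, "y": -2, "z": 0, "spin": 0, "hand": 1}, {"x": 0, "y": -2, "z": 2, "spin": 0, "hand": 1}, {"x": 0, "y": -2, "z": 4, "spin": 0, "hand": 1}, {"x": 0, "y": -2, "z": 6, "spin": 0, "hand": 1}, {"x": 0, "y": -2, "z": 6, "spin": 0, "hand": 1}]'

```text
t: 10.4
tcp_pos: [0.4488, -0.3098, 0.0321]
eef_rot: [-3.133, -0.227, 0.001]
contact_force: [-0.4, 2.2, -1.3]
finger_gap: 0.0195
```

Request:
servo_tool --targets '[{"x": 0, "y": 0, "z": 0, "spin": 0, "hand": -0.3}, {"x": 0, "y": 0, "z": 0, "spin": 0, "hand": -0.3}, {"x": 0, "y": 0, "z": 0, "spin": 0, "hand": -0.3}, {"x": 0, "y": 0, "z": 0, "spin": 0, "hand": -0.3}, {"x": 0, "y": 0, "z": 0, "spin": 0, "hand": -0.3}, {"x": 0, "y": 0, "z": 0, "spin": 0, "hand": -0.3}, {"x": 0, "y": 0, "z": 0, "spin": 0, "hand": -0.3}]'

```text
t: 11.1
tcp_pos: [0.449, -0.3099, 0.0326]
eef_rot: [3.133, 0.227, 0.0]
contact_force: [-0.3, -0.2, -0.5]
finger_gap: 0.0594
```

Request:
servo_tool --targets '[{"x": 0, "y": 0, "z": -10, "spin": 0, "hand": -0.3}, {"x": 0, "y": 0, "z": -30, "spin": 0, "hand": -0.3}, {"x": 0, "y": 0, "z": -60, "spin": 0, "hand": -0.3}, {"x": 0, "y": 0, "z": -100, "spin": 0, "hand": -0.3}, {"x": 0, "y": 0, "z": -130, "spin": 0, "hand": -0.3}, {"x": 0, "y": -30, "z": -150, "spin": 0, "hand": -0.3}, {"x": 0, "y": -80, "z": -150, "spin": 0, "hand": -0.3}, {"x": 0, "y": -130, "z": -150, "spin": 0, "hand": -0.3}, {"x": 0, "y": -180, "z": -150, "spin": 0, "hand": -0.3}, {"x": 0, "y": -220, "z": -150, "spin": 0, "hand": -0.3}, {"x": 0, "y": -220, "z": -150, "spin": 0, "hand": -0.3}]'

```text
t: 12.2
tcp_pos: [0.4159, -0.0886, 0.1832]
eef_rot: [-3.132, -0.233, 0.0]
contact_force: [0.3, -0.8, -0.3]
finger_gap: 0.0596
```

```bash
python3 -c "
from h import *
to((.45,-.1,.18),8.2)
f=grab('top'); P=cloud(f); im=f['pixels']; D=np.array([.143,-.990]); N=np.array([.990,.143]); S=np.array([.459,-.378])
a=(P[...,:2]-S)@D; b=(P[...,:2]-S)@N; z=P[...,2]
def r(n,m):
    print(n,m.sum(),*( [np.percentile(x[m],[2,50,98]).round(4) for x in (a,b,z)] if m.any() else []))
    if m.sum()>9: print('  fits',np.polyfit(a[m],b[m],1).round(3),np.polyfit(a[m],z[m],1).round(3))
g=im.max(2)
r('handle',(a>-.12)&(a<-.044)&(abs(b)<.03)&(z>.03)&(z<.1)&(g<75))
r('collar',(a>-.055)&(a<-.034)&(abs(b)<.022)&(z>.045)&(z<.078))
r('tip',(a>.04)&(a<.1)&(abs(b)<.02)&(z>.025))
r('reel',(abs(a)<.024)&(abs(b)<.045)&(z>.05)&(z<.085))
cv2.imwrite('pics/t6.png',cv2.resize(im[170:320,150:430],(784,420),interpolation=2))"
```

```text
t 12.2 tcp [ 0.4159 -0.0886  0.1832] jawyaw 8.51 toolz [-0.     0.001 -1.   ] shift mm [32.  16.3  3.2] spin 0.005 F [ 0.3 -0.8 -0.3] gap 0.0596 q [-0.21  0.07  2.07  0.    1.   -0.36]
handle 218 [-0.0949 -0.07   -0.0458] [-0.0118 -0.0036  0.0069] [0.0458 0.0598 0.0656]
  fits [ 0.007 -0.003] [-0.008  0.058]
collar 144 [-0.0544 -0.0412 -0.0345] [-0.0198 -0.0022  0.017 ] [0.0458 0.0612 0.0751]
  fits [0.049 0.   ] [0.478 0.082]
tip 59 [0.0435 0.0549 0.0685] [-0.0068 -0.0017  0.0041] [0.048  0.0531 0.0573]
  fits [ 0.065 -0.005] [-0.059  0.056]
reel 453 [-0.0237  0.0027  0.0232] [-0.0318 -0.0036  0.0283] [0.0561 0.0739 0.0827]
  fits [ 0.041 -0.003] [-0.041  0.073]
```

View pics/t6.png

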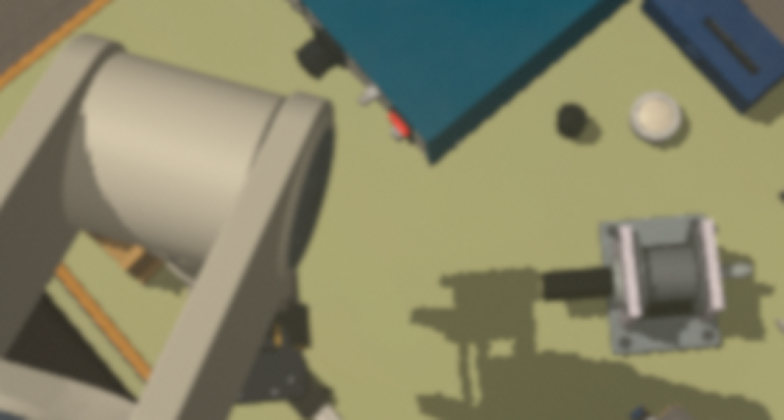

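The axle lies through both plates: handle at (578,285) and tip at (740,270), level and home. The arm is clear, so I'll hand in.

```bash
python3 -c "
from workcell import env
s=env.read_state(); print(s['t'],s['contact_force'],env.finish_job())"
```

```text
the job is handed in; nothing more can be done
12.25 [-0.15138993  0.36442821  0.29507472] None
```

I gripped the long axle by its handle, lifted it out of the rack and pushed it through both plates and the reel. I stopped when the collar met the plate, at about 12 N. Then I lowered it 6 mm, let go, backed the arm away and handed the job in at t ≈ 12.3 s.

Last checks, in the stand's frame:
- **Axle depth:** the tip is at x +68.5 mm, where +69 is fully home. The handle runs back to about −95 mm, against −98 expected.
- **Axle alignment:** it lies level, with the axis about 48 mm up. The handle's depth points put it within 0.01 rad of the hole axis. The short tip section gave about 0.06 rad, still well inside the limit.
- **Reel:** it stands centred, within about 4 mm.
- **Robot:** the contact force was about zero, and the arm was clear of everything.

I did not re-measure the short axle at the end, because the arm hid the rack in the last picture. After the lift it appeared undisturbed in its notch, and the arm did not go back down to the rack.

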